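# Refill the spice caddy, leave the vitamin pots

### The arm

A 7-joint arm with a two-finger parallel gripper is mounted at the origin on a cart in front of the work surface, level with it; the furniture and walls round the work are solid. World frame = base frame: x ahead of the robot, y to its left, z up, the work surface at z = 0. Lengths are in m, angles in degrees, forces in N, time in s.
With the tool pointing down it reaches from about 0.35 to 0.9 m from the base axis. Payload 8.1 kg.
Tool frame: the origin (TCP) lies on the centre line of the jaws, within the pads' length; the fingertips stand 22 mm ahead of it and the grasp point (between the pads) lies 3 mm ahead of it; z points along the fingers, y is the line along which they close (so a half turn about z gives the same grasp; the last joint's range is limited). The gripper opens to 92 mm and grips with 3 to 60 N. Pads are 19 mm wide; open, the fingers measure 130 mm over their backs; the gripper's body (75 mm by 190 mm) begins 47 mm behind the grasp point.
Start: joints at [66.486, 24.895, 1.432, 90.138, -0.665, 64.973, -4.303], TCP at [0.189, -0.596, 0.249] pointing down, gripper open.
Joint ranges: [-149.89, 149.89], [-25.12, 119.58], [-72.63, 75.52], [4.76, 147.25], [-75.54, 255.54], [6.69, 114.76], [-157.13, 157.13]. Speed limits (degrees/s): [127.2, 127.2, 172.46, 172.46, 180, 180, 180].

### API

Orientations are given as [roll, pitch, yaw] about the fixed x, y, z axes, in that order (R = Rz(yaw) Ry(pitch) Rx(roll)).
In Python, from station import bot, viewer, telemetry, job gives the robot as it stands (bot), with the cameras (viewer), the readings (telemetry) and the job (job).
- The arm moves only by the tool drive_effector, called after "Emit:" in YAML: its name, and indented under it one key for each argument. Schema: {"type":"object","properties":{"moves":{"type":"array","items":{"type":"array","items":{"type":"array","items":{"type":"number"},"minItems":7,"maxItems":7},"minItems":1,"maxItems":10},"minItems":1,"maxItems":1},"force":{"type":"number"},"only":{"type":"string"},"quiet":{"type":"boolean"},"lines":{"type":"string"}},"required":["moves"],"additionalProperties":false}. moves is a list that holds a single list of rows (three levels of brackets), with 1 to 10 rows, each of 7 numbers: a rotation vector rx, ry, rz in a scale on which 1.0 is 180 degrees, then dx, dy, dz in shares of the most that a row can go, 1 being 62.5 mm, then the finger opening in m; each row shifts and turns the commanded pose from where the row before left it, along the tool's axes as they then stand; what a row does not reach is not made up. A row lasts 1/8 s, in which the tool goes at most 0.0625 m and 10.7 degrees, less where a joint would pass 70% of its speed; a pose out of reach is approached as far as the arm can. The fingers move at their own pace and stop on an object; force is the grip in N (left out, the last holds). Time passes only in rows, so rows that do not move let the fingers close. The tool returns the time, the measured TCP pose, the force, the opening and the grip force at its end. only (a regular expression) keeps the lines of the reply that match it, lines (a string "A,B") keeps lines A to B, and quiet returns only ok. Shift and turn numbers lie between -1 and 1, and a call with a number outside is refused. Input that does not fit is refused with a message, and nothing moves.
- telemetry.read_state(): the state, without advancing time (a new reading comes with each control period).
- viewer.grab_frame(name): name is "side" or "top"; returns the picture (480x640x3 uint8, red, green, blue); there is no depth.
- viewer.camera_info(name): a dict with "fx", "fy", "cx", "cy" (pixels), "k1" (the pictures are not rectified: a ray, as slopes to the right and down, at radius r is drawn at 1 + k1 r^2 times it, then the intrinsics apply), "origin" and "rotation" of the camera in the world. Camera axes: x right, y down, z forward; pixel columns grow to the right and rows downward; lengths in m; the calibration is good to about 2 mm. A picture is of the moment at which its call begins. camera_info takes no time and is no camera call.
- job.close_job(): hands the job in; it is judged then, once.
The state is a dict: "time": time; "joint_positions": joint angles; "dq": joint speeds; "effort": joint torques, N m; "position": TCP position; "ee_rot": TCP orientation; "contact_force": force on the tool from outside, world axes, zero at the start; "moment": the same for the moment, N m; "grip_width": finger opening in m; "grasp_force": force on a finger pad.
Only numpy, scipy, OpenCV 4.12 (cv2) and the standard library are available. Lean on these libraries where they do the work, as an engineer would, in place of code of your own. Each camera call takes 0.05 s, during which the arm holds its last target. There are 200 camera calls.

### The job

Put the spices back in the wooden caddy: first stand the three spice jars in its three small bays, one in each, then last of all stand the tall wooden mill in the big square bay. Set each one down upright on the bay's floor, without dropping it. The two short vitamin pots do not belong there: leave them, the mug and the tin where they are.

Things in the scene. Friction and masses are not known exactly. Their poses are not given: they have to be found in the camera images.
- caddy: Open wooden caddy 170 x 170 x 36 mm high, fixed, any yaw. Origin: centre of its underside; z up, x and y along its sides. Floor, walls and dividers 6 mm thick. T-shaped divider (34 mm high): bays, inner x by y size and centre (mm, caddy frame): big square bay 90x90 at (-34,-34); small bays 62x90 at (48,-34), 76x62 at (-41,48), 76x62 at (41,48).
- mill: Pepper mill of dark turned wood, 58 mm across at the foot, 150 mm tall with a small metal knob on top; grip it round its head, a bulge 50 mm across centred 122 mm up; about 180 g. Loose; it belongs in the big square bay. Origin: centre of its underside; z up along it. Stands upright at one of six shuffled places left and right of the caddy.
- jar_a: Spice jar: upright round clear glass jar, 41 mm across, 105 mm tall, with a label and a black screw cap about 40 mm across that takes up the top 20 mm; about 110 g. Grip it round the cap or upper body. Loose; it belongs in a small bay of the caddy. Origin: centre of its underside; z up along it. Stands upright at one of six shuffled places left and right of the caddy.
- jar_b: Spice jar: upright round clear glass jar, 46 mm across, 106 mm tall, with a label and a green screw cap about 45 mm across that takes up the top 20 mm; about 110 g. Grip it round the cap or upper body. Loose; it belongs in a small bay of the caddy. Origin: centre of its underside; z up along it. Stands upright at one of six shuffled places left and right of the caddy.
- jar_c: Spice jar: upright round clear glass jar, 46 mm across, 106 mm tall, with a label and a green screw cap about 45 mm across that takes up the top 20 mm; about 110 g. Grip it round the cap or upper body. Loose; it belongs in a small bay of the caddy. Origin: centre of its underside; z up along it. Stands upright at one of six shuffled places left and right of the caddy.
- pot_a: Vitamin pot: short amber jar with a white screw cap, 48 mm across, only 66 mm tall. A look-alike of the spice jars, loose; leave it standing where it is. Origin: centre of its underside; z up along it. Stands upright at one of six shuffled places left and right of the caddy.
- pot_b: Vitamin pot: short, squat amber jar with a white screw cap, 56 mm across, only 60 mm tall. A look-alike of the spice jars, loose; leave it standing where it is. Origin: centre of its underside; z up along it. Stands upright at one of six shuffled places left and right of the caddy.
- mug: Small white striped espresso mug with a handle, 63 x 87 x 52 mm high, empty, loose, standing behind the work, right of the caddy. Leave it alone. Origin: centre of its underside; z up.
- tin: Low food tin, 75 mm across, 58 mm tall, loose, standing to the left behind the work. Leave it alone. Origin: centre of its underside; z up along it.

How it is judged (in metres and radians):
On the way, in this order (a step that is already met when the one before it is completed fails the run):
1. the three spice jars stand upright in small bays, one in each (((x of jar_a in the frame of caddy between 0.034 and 0.062 m and y of jar_a in the frame of caddy between -0.06 and -0.008 m) or (x of jar_a in the frame of caddy between -0.061 and -0.021 m and y of jar_a in the frame of caddy between 0.034 and 0.062 m) or (x of jar_a in the frame of caddy between 0.021 and 0.061 m and y of jar_a in the frame of caddy between 0.034 and 0.062 m)) and z of each of jar_a, jar_b, jar_c in the frame of caddy below 0.012 m and angle between each of jar_a, jar_b, jar_c's own z axis and vertical below 0.12 rad and ((x of jar_b in the frame of caddy between 0.034 and 0.062 m and y of jar_b in the frame of caddy between -0.06 and -0.008 m) or (x of jar_b in the frame of caddy between -0.061 and -0.021 m and y of jar_b in the frame of caddy between 0.034 and 0.062 m) or (x of jar_b in the frame of caddy between 0.021 and 0.061 m and y of jar_b in the frame of caddy between 0.034 and 0.062 m)) and ((x of jar_c in the frame of caddy between 0.034 and 0.062 m and y of jar_c in the frame of caddy between -0.06 and -0.008 m) or (x of jar_c in the frame of caddy between -0.061 and -0.021 m and y of jar_c in the frame of caddy between 0.034 and 0.062 m) or (x of jar_c in the frame of caddy between 0.021 and 0.061 m and y of jar_c in the frame of caddy between 0.034 and 0.062 m))), for 0.2 s.
2. the mill stands upright in the big square bay (x of mill in the frame of caddy between -0.054 and -0.014 m and y of mill in the frame of caddy between -0.054 and -0.014 m and z of mill in the frame of caddy below 0.012 m and angle between mill's own z axis and vertical below 0.12 rad), for 0.2 s.
At the end, for the whole second after the job is handed in: Each spice jar stands on the floor of a small bay, the mill on that of the big square bay, upright within 0.12 rad, base within 6 mm of the floor, released, at rest; vitamin pots, mug and tin within 20 mm of their start and upright within 0.2 rad (all of step 1 and all of step 2 and linear speed of each of jar_a, jar_b, jar_c, mill below 0.02 m/s and contact force between the fingers and jar_a below 0.1 N and contact force between the fingers and jar_b below 0.1 N and contact force between the fingers and jar_c below 0.1 N and contact force between the fingers and mill below 0.1 N and distance of each of pot_a, pot_b, mug, tin from where it was at the start of the episode below 0.02 m and angle between each of pot_a, pot_b, mug, tin's own z axis and vertical below 0.2 rad); the robot touches nothing.
It fails at once if a vitamin pot, the mug or the tin is shifted by more than 20 mm or tipped (not (distance of pot_a from where it was at the start of the episode below 0.02 m) or not (distance of pot_b from where it was at the start of the episode below 0.02 m) or not (distance of mug from where it was at the start of the episode below 0.02 m) or not (distance of tin from where it was at the start of the episode below 0.02 m) or not (angle between pot_a's own z axis and vertical below 0.2 rad) or not (angle between pot_b's own z axis and vertical below 0.2 rad) or not (angle between mug's own z axis and vertical below 0.2 rad) or not (angle between tin's own z axis and vertical below 0.2 rad)).
It fails at once if a jar or the mill is let go over the caddy with its foot more than 24 mm above the bay's floor (dropped) ((contact force between the fingers and jar_a below 0.05 N and height (world z) of jar_a above 0.03 m and horizontal distance between jar_a and caddy below 0.12 m and angle between jar_a's own z axis and vertical below 0.5 rad) or (contact force between the fingers and jar_b below 0.05 N and height (world z) of jar_b above 0.03 m and horizontal distance between jar_b and caddy below 0.12 m and angle between jar_b's own z axis and vertical below 0.5 rad) or (contact force between the fingers and jar_c below 0.05 N and height (world z) of jar_c above 0.03 m and horizontal distance between jar_c and caddy below 0.12 m and angle between jar_c's own z axis and vertical below 0.5 rad) or (contact force between the fingers and mill below 0.05 N and height (world z) of mill above 0.03 m and horizontal distance between mill and caddy below 0.12 m and angle between mill's own z axis and vertical below 0.5 rad)).
It also fails if it takes over 99 s, if anything falls off the work surface, if the arm or the gripper's body presses on something with over 40 N, if the wrist force passes 120 N, or if a joint passes its speed limit or range.

## Working session

There is one attempt and no reset: what is moved stays moved. The work goes in short steps, Python scripts to look and compute and a tool call to move; the robot and the scene stay as the last step left them, time stands still between calls to the robot, and variables do not carry over. Pictures are saved under pics/ and viewed, at most 14 in all, crops included, and the job is handed in when it is done.

```bash
ls; mkdir -p pics; python3 - <<'E'
from station import bot, viewer, telemetry, job
import cv2
for n in("side","top"):
    c=viewer.camera_info(n);print(n,c)
    cv2.imwrite(f"pics/{n}0.png",viewer.grab_frame(n)[:,:,::-1])
print(telemetry.read_state())
E
```

```text
pics
station.py
side {'fx': 446.43058812641556, 'fy': 446.43058812641556, 'cx': 325.1800212651423, 'cy': 249.37235775902278, 'k1': -0.08869377025685775, 'origin': array([0.36983853, 0.49485455, 0.78113847]), 'rotation': array([-142.80271841,    0.77882318, -163.19066447])}
top {'fx': 489.2681837830897, 'fy': 489.2681837830897, 'cx': 318.30055874425864, 'cy': 235.7652112209932, 'k1': 0.020526354794858197, 'origin': array([ 0.32677179, -0.05013765,  1.27100491]), 'rotation': array([-169.49009183,    0.69662864,  -90.53925119])}
{'time': 0.1, 'joint_positions': array([66.48473562, 24.93215423,  1.429932  , 90.18154996, -0.66361209,
       64.97294148, -4.30189548]), 'dq': array([ 0.02369154, -0.07668541, -0.03478874, -0.19814025,  0.10526786,
        0.03144796,  0.12230484]), 'effort': array([ 3.33258773e-03, -6.69133544e+01,  9.88259241e-01, -3.15149188e+01,
       -6.05604588e-02,  3.74867558e-02,  2.88276556e-05]), 'position': array([ 0.18919807, -0.59525076,  0.24804233]), 'ee_rot': array([-1.79922017e+02,  7.68273903e-03,  1.76350810e+01]), 'contact_force': array([-0.00291171, -0.51700516,  0.99861537]), 'moment': array([ 0.00436087, -0.01451549, -0.04266075]), 'grasp_force': 0.0, 'grip_width': 0.09206280269313792}
```

View pics/top0.png

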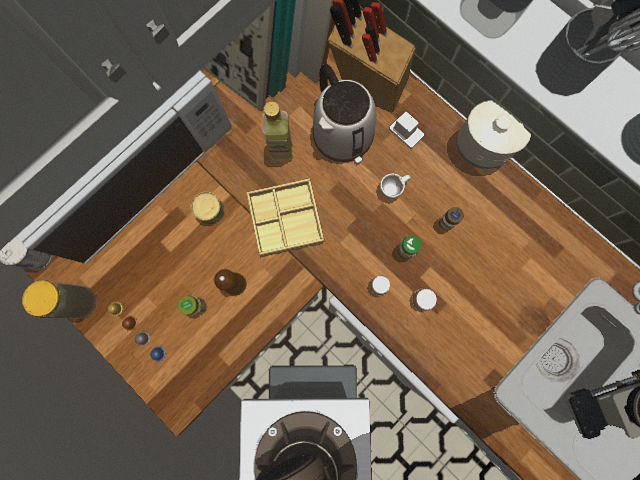

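View pics/side0.png

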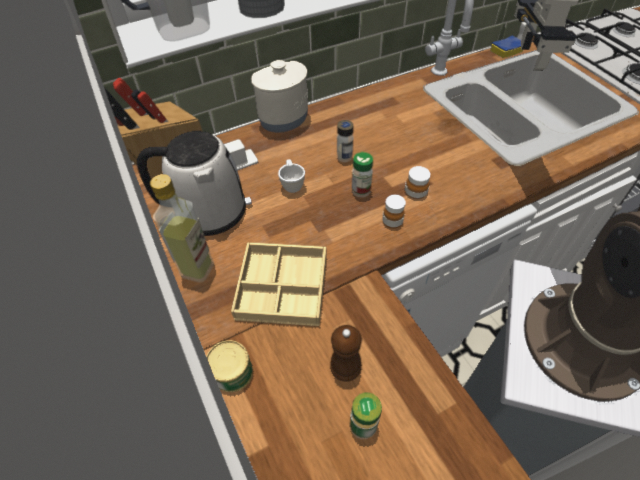

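The top view shows the caddy at about (285,217), jar_a (black cap) at (455,215), the green jars at (410,245) and (188,305), and the mill at (227,281). The pots are at (381,285) and (426,299), the mug at (391,186) and the tin at (207,208). The side view shows the same layout: jars at (345,130), (363,160) and (366,405), mill at (346,335). I'll enlarge crops of both next.

```bash
cat > h.py <<'E'
import numpy as np, cv2
from scipy.spatial.transform import Rotation as R
from station import bot, viewer, telemetry, job
def cam(n):
    c=viewer.camera_info(n); return c,R.from_euler('xyz',c['rotation'],degrees=True).as_matrix()
def ray(n,uv):
    c,M=cam(n); d=np.array([(uv[0]-c['cx'])/c['fx'],(uv[1]-c['cy'])/c['fy']]); s=d.copy()
    for _ in range(20): s=d/(1+c['k1']*(s@s))
    v=M@np.array([s[0],s[1],1]); return c['origin'],v/np.linalg.norm(v)
def proj(n,P):
    c,M=cam(n); q=(np.atleast_2d(P)-c['origin'])@M; s=q[:,:2]/q[:,2:]
    s=s*(1+c['k1']*(s**2).sum(1))[:,None]; return s*[c['fx'],c['fy']]+[c['cx'],c['cy']]
def tri(a,b):
    o1,d1=ray('top',a);o2,d2=ray('side',b)
    t=np.linalg.lstsq(np.c_[d1,-d2],o2-o1,rcond=None)[0]
    p,q=o1+t[0]*d1,o2+t[1]*d2; return (p+q)/2,np.linalg.norm(p-q)
def atz(n,uv,z):
    o,d=ray(n,uv); return o+d*(z-o[2])/d[2]
E
python3 - <<'E'
import cv2
t=cv2.imread('pics/top0.png');s=cv2.imread('pics/side0.png')
def crop(im,x,y,w,h,k,n):
    c=cv2.resize(im[y:y+h,x:x+w],None,fx=k,fy=k,interpolation=cv2.INTER_CUBIC)
    for i in range(0,w,10): cv2.line(c,(i*k,0),(i*k,12 if i%50==0 else 5),(255,255,255),1)
    for i in range(0,h,10): cv2.line(c,(0,i*k),(12 if i%50==0 else 5,i*k),(255,255,255),1)
    cv2.imwrite(n,c)
crop(t,160,170,180,150,4,'pics/t1.png')
crop(t,360,160,130,150,4,'pics/t2.png')
crop(s,200,230,200,150,4,'pics/s1.png'); crop(s,320,310,80,140,4,'pics/s3.png')
crop(s,270,110,180,130,4,'pics/s2.png')
E
```

```text
(no output)
```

View pics/t1.png

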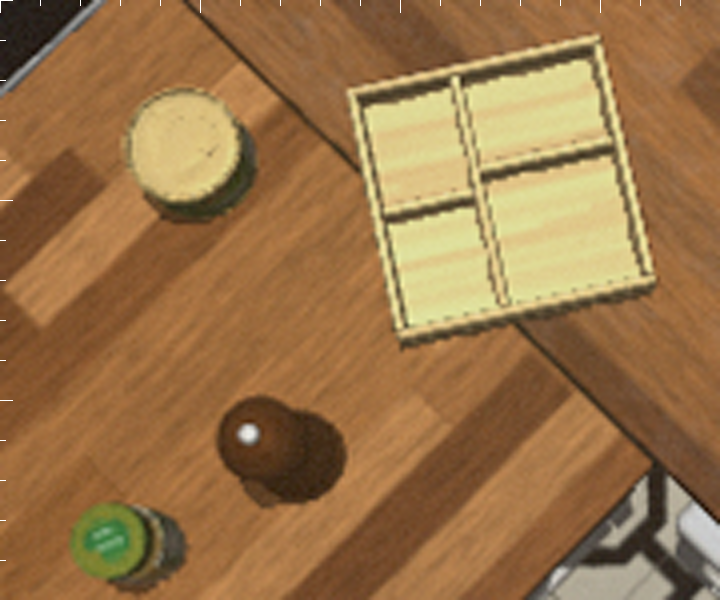

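View pics/t2.png

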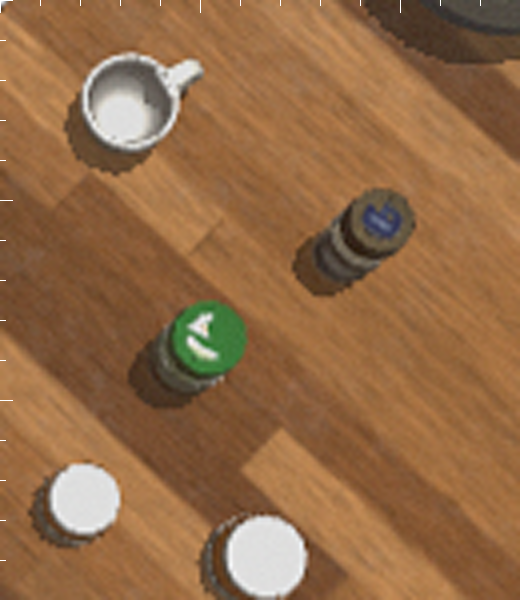

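View pics/s1.png

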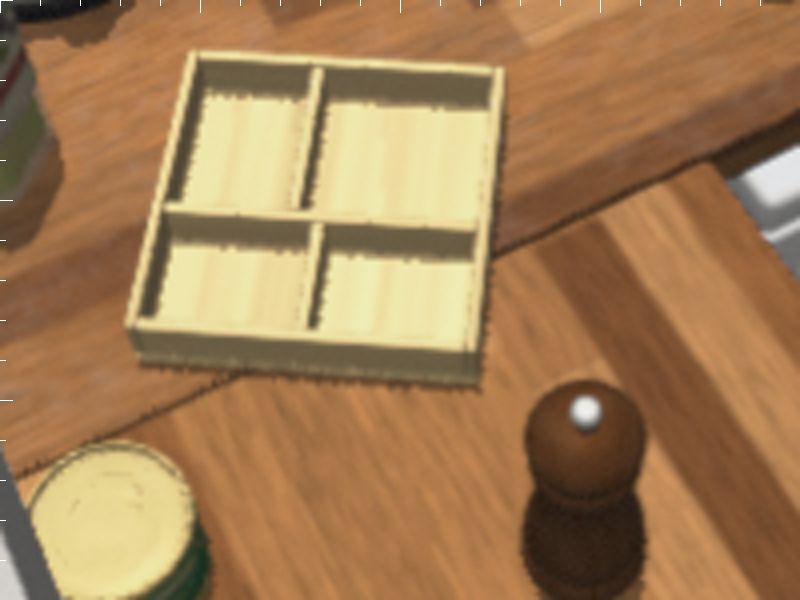

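View pics/s2.png

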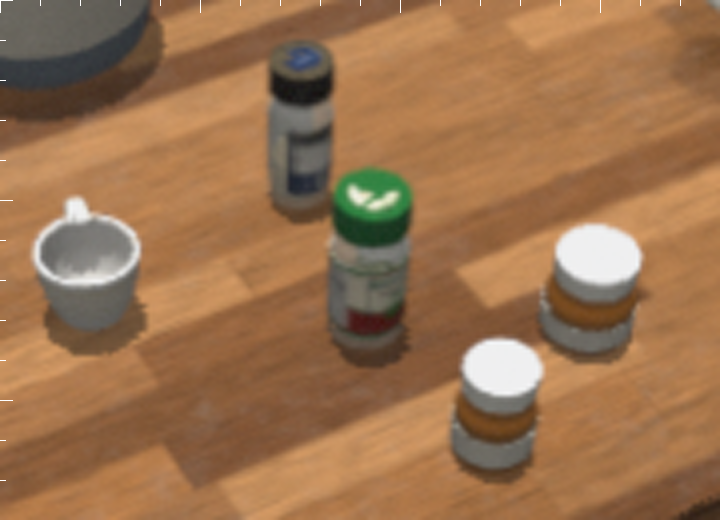

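View pics/s3.png

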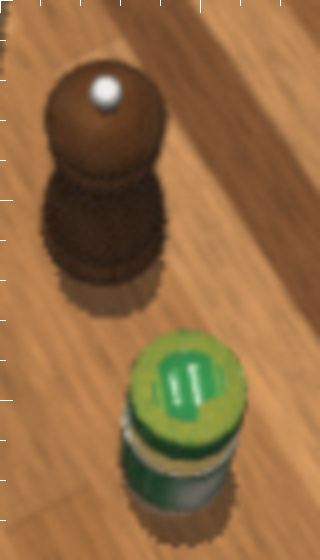

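The crops show:
- **Caddy:** the big bay is toward world -x, -y, so the caddy yaw is about +12°. Its rim corners are at top (247.5,193), (309.5,179.5), (323.3,239.3), (260.3,254).
- **Cap centres:** jar_a at top (455.5,214.8) and side (345.3,125). The right green jar is at (412.3,244.3) and (363,159). The left green jar is at (187.3,305.3) and (367,406.5).
- **Mill:** the knob is at (222,278.3) and (346.3,332.5).

```bash
python3 - <<'E'
from h import *
from scipy.optimize import least_squares
np.set_printoptions(precision=4,suppress=True)
D=dict(jar_a=((455.5,214.8),(345.3,125)),gR=((412.3,244.3),(363,159)),gL=((187.3,305.3),(367,406.5)),mill=((222,278.3),(346.3,332.5)),potS=((381,284.5),(395.8,202)),potB=((426.5,299),(419.5,174)),mug=((392.5,185.5),(292,172.5)),tin=((205.8,207),(228,361)))
for k,(a,b) in D.items(): p,e=tri(a,b);print(k,p,e)
T=np.array([(247.5,193),(309.5,179.5),(323.3,239.3),(260.3,254)]);S=np.array([(232,311.3),(248,243.3),(325.8,247.5),(319.5,318)])
for a,b in zip(T,S): print(tri(a,b))
L=np.array([(1,1),(1,-1),(-1,-1),(-1,1)])*.085
def pts(v):
    c,s=np.cos(v[2]),np.sin(v[2]); return np.c_[L@np.array([[c,s],[-s,c]])+v[:2],np.full(4,v[3])]
r=least_squares(lambda v:np.r_[(proj('top',pts(v))-T).ravel(),(proj('side',pts(v))-S).ravel()],[.5,.05,.2,.036])
v=r.x;print('caddy',v[:2],np.degrees(v[2]),v[3],np.abs(r.fun).max())
c,s=np.cos(v[2]),np.sin(v[2])
for b in [(-34,-34),(48,-34),(-41,48),(41,48)]: print(b,np.array([[c,-s],[s,c]])@np.array(b)/1000+v[:2])
E
```

```text
jar_a [ 0.5908 -0.3723  0.1039] 0.0011698375123477289
gR [ 0.5198 -0.2646  0.1031] 0.00042823410258896016
gL [0.3798 0.2738 0.1035] 0.0003296061172954494
mill [0.4383 0.1841 0.1477] 0.00013576793521463126
potS [ 0.4262 -0.1904  0.0654] 0.0016853069109114915
potB [ 0.3906 -0.3014  0.0581] 0.0010862541240066104
mug [ 0.6822 -0.2301  0.0511] 0.0012863131844667807
tin [0.6308 0.25   0.0544] 0.0003306271742271749
(array([0.6725, 0.1471, 0.0331]), np.float64(0.00027257289985934807))
(array([ 0.7073, -0.0155,  0.0327]), np.float64(0.00029112148375576763))
(array([ 0.5453, -0.0501,  0.0342]), np.float64(0.003240614070674293))
(array([0.5093, 0.1118, 0.0308]), np.float64(0.0036986553261727437))
caddy [0.609  0.0474] 12.256528705191274 0.03063026245688178 1.4457149966981433
(-34, -34) [0.583 0.007]
(48, -34) [0.6632 0.0244]
(-41, 48) [0.5588 0.0856]
(41, 48) [0.6389 0.103 ]
```

```bash
cat >> h.py <<'E'
def go(x,y,z,yaw=12.3):
    "tool-axis shift to bring the TCP to x,y,z (after the turn), tool down at yaw"
    s=telemetry.read_state(); A=R.from_euler('xyz',s['ee_rot'],degrees=True); B=R.from_euler('xyz',[180,0,yaw],degrees=True)
    print('turn',(A.inv()*B).as_rotvec(degrees=True).round(2),'shift',B.inv().apply(np.array([x,y,z])-s['position']).round(4))
E
python3 - <<'E'
from h import *
np.set_printoptions(precision=3,suppress=True)
for n,a,b in [('canister top',(497,128),(281,75)),('kettle lid',(347,103),(191,152)),('bottle cap',(271,109),(162,187))]: print(n,*tri(a,b))
print('bottle base',atz('side',(195,278),0),'kettle base near',atz('side',(220,231),0),atz('side',(244,205),0),'can base',atz('side',(283,135),0))
go(.591,-.372,.20)
E
```

```text
canister top [ 0.792 -0.472  0.15 ] 0.0036933502352863145
kettle lid [ 0.854 -0.11   0.174] 0.0011412980662111017
bottle cap [0.801 0.062 0.252] 0.00493470237026991
bottle base [0.795 0.08  0.   ] kettle base near [ 0.798 -0.053  0.   ] [ 0.777 -0.143 -0.   ] can base [ 0.778 -0.416  0.   ]
turn [-0.08  0.01  5.34] shift [ 0.44  -0.133  0.048]
```

Units first: shifts go in shares of 62.5 mm and turns go in shares of 180 degrees. So 0.055 m is 0.88, 0.006 m is 0.096, 5.3 degrees / 180 = 0.0294.

Emit:
drive_effector:
  moves:
    - [[0, 0, 0.0294, 0, 0, 0, 0.09], [0, 0, 0, 0.8, -0.24, 0, 0.08], [0, 0, 0, 0.88, -0.272, 0.096, 0.075], [0, 0, 0, 0.88, -0.272, 0.096, 0.075], [0, 0, 0, 0.88, -0.272, 0.096, 0.075], [0, 0, 0, 0.88, -0.272, 0.096, 0.075], [0, 0, 0, 0.88, -0.272, 0.096, 0.075], [0, 0, 0, 0.88, -0.272, 0.096, 0.075], [0, 0, 0, 0.88, -0.272, 0.096, 0.075], [0, 0, 0, 0, 0, 0, 0.075]]
  force: 10

```text
time: 1.35
position: [0.5901, -0.3659, 0.205]
ee_rot: [-179.8, -0.1, 12.8]
contact_force: [-0.8, 0.4, -1.0]
grip_width: 0.075
grasp_force: 0.0
```

```bash
python3 -c "
from h import *
go(.591,-.372,.095)"
```

```text
turn [-0.22 -0.08  0.51] shift [-0.0004  0.0062  0.11  ]
```

Scaled: 0.03 m is 0.48, 0.02 m is 0.32, 0.5 degrees / 180 = 0.0028.

Emit:
drive_effector:
  moves:
    - [[0, 0, 0.0028, 0, 0.096, 0, 0.075], [0, 0, 0, 0, 0, 0.48, 0.075], [0, 0, 0, 0, 0, 0.48, 0.075], [0, 0, 0, 0, 0, 0.48, 0.075], [0, 0, 0, 0, 0, 0.32, 0.075], [0, 0, 0, 0, 0, 0, 0.075], [0, 0, 0, 0, 0, 0, 0.03], [0, 0, 0, 0, 0, 0, 0.03], [0, 0, 0, 0, 0, 0, 0.03], [0, 0, 0, 0, 0, 0, 0.03]]
  force: 15

```text
time: 2.6
position: [0.5872, -0.3776, 0.0972]
ee_rot: [180.0, -0.0, 11.8]
contact_force: [0.6, -0.0, 1.1]
grip_width: 0.0406
grasp_force: 14.8
```

Scaled: -0.04 m is -0.64, -0.03 m is -0.48.

Emit:
drive_effector:
  moves:
    - [[0, 0, 0, 0, 0, -0.32, 0.03], [0, 0, 0, 0, 0, -0.64, 0.03], [0, 0, 0, 0, 0, -0.64, 0.03], [0, 0, 0, 0, 0, -0.48, 0.03], [0, 0, 0, 0, 0, 0, 0.03], [0, 0, 0, 0, 0, 0, 0.03]]

```text
time: 3.35
position: [0.5865, -0.3775, 0.2264]
ee_rot: [-180.0, 0.0, 11.8]
contact_force: [0.5, -0.5, -1.7]
grip_width: 0.041
grasp_force: 14.8
```

```bash
python3 -c "
from h import *
go(.636,.103,.22)"
```

```text
turn [-0.03  0.04 -0.47] shift [ 0.1507 -0.4589  0.0064]
```

Scaled: -0.053 m is -0.848, -0.03 m is -0.48, -0.5 degrees / 180 = -0.0028.

Emit:
drive_effector:
  moves:
    - [[0, 0, -0.0028, 0.16, -0.48, 0, 0.03], [0, 0, 0, 0.28, -0.848, 0, 0.03], [0, 0, 0, 0.28, -0.848, 0, 0.03], [0, 0, 0, 0.28, -0.848, 0, 0.03], [0, 0, 0, 0.28, -0.848, 0, 0.03], [0, 0, 0, 0.28, -0.848, 0, 0.03], [0, 0, 0, 0.28, -0.848, 0, 0.03], [0, 0, 0, 0.28, -0.848, 0, 0.03], [0, 0, 0, 0.28, -0.848, 0, 0.03], [0, 0, 0, 0, 0, 0, 0.03]]

```text
time: 4.6
position: [0.6354, 0.1049, 0.225]
ee_rot: [-179.8, 0.1, 12.8]
contact_force: [0.5, -1.0, -1.4]
grip_width: 0.0411
grasp_force: 14.8
```

Emit:
drive_effector:
  moves:
    - [[0, 0, 0, 0, 0, 0, 0.03]]

```text
time: 4.72
position: [0.6361, 0.0972, 0.2254]
ee_rot: [180.0, 0.1, 12.4]
contact_force: [-0.3, -0.7, -1.4]
grip_width: 0.041
grasp_force: 14.8
```

```bash
python3 -c "
from h import *
go(.636,.103,.22)
cv2.imwrite('pics/t3.png',viewer.grab_frame('top')[:,:,::-1]);s=viewer.grab_frame('side')[:,:,::-1]
cv2.imwrite('pics/s4.png',cv2.resize(s[130:370,180:380],None,fx=3,fy=2.5))"
```

```text
turn [0.05 0.15 0.05] shift [ 0.0011 -0.0057  0.0054]
```

View pics/s4.png

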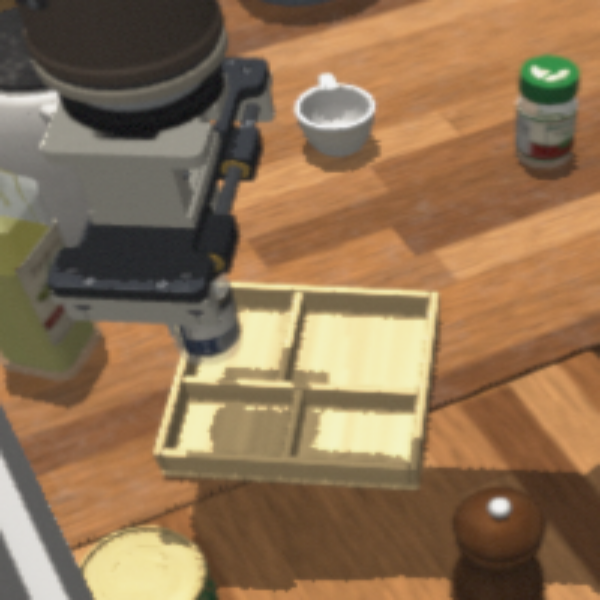

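The side view shows jar_a hanging upright in the jaws, its bottom centre near side pixel (251,267). The caddy is empty and nothing else has been disturbed.

Emit:
drive_effector:
  moves:
    - [[0, 0, 0, 0, 0, 0, 0.03]]

```text
time: 4.95
position: [0.6368, 0.0961, 0.2265]
ee_rot: [180.0, 0.0, 12.2]
contact_force: [0.8, -0.6, -2.0]
grip_width: 0.0411
grasp_force: 14.8
```

```bash
python3 -c "
from h import *
print(atz('side',(250.5,267),.128))
go(.636,.103,.11)"
```

```text
[0.63881855 0.09823386 0.128     ]
turn [ 0.04  0.03 -0.1 ] shift [ 0.0007 -0.007   0.1165]
```

Scaled: 0.03 m is 0.48, -0.007 m is -0.112.

Emit:
drive_effector:
  moves:
    - [[0, 0, 0, 0, -0.112, 0, 0.03], [0, 0, 0, 0, 0, 0.48, 0.03], [0, 0, 0, 0, 0, 0.48, 0.03], [0, 0, 0, 0, 0, 0.48, 0.03], [0, 0, 0, 0, 0, 0.32, 0.03], [0, 0, 0, 0, 0, 0, 0.03], [0, 0, 0, 0, 0, 0, 0.03], [0, 0, 0, 0, 0, 0, 0.03]]

```text
time: 5.95
position: [0.6361, 0.1049, 0.118]
ee_rot: [-180.0, -0.1, 12.3]
contact_force: [-0.0, -0.3, -1.5]
grip_width: 0.0407
grasp_force: 14.8
```

```bash
python3 -c "
from h import *
go(.636,.103,.103)"
```

```text
turn [-0.   -0.12  0.03] shift [-0.0005  0.0019  0.015 ]
```

Scaled: 0.006 m is 0.096, 0.005 m is 0.08.

Emit:
drive_effector:
  moves:
    - [[0, 0, 0, 0, 0.016, 0.096, 0.03], [0, 0, 0, 0, 0, 0.08, 0.03], [0, 0, 0, 0, 0, 0.048, 0.03], [0, 0, 0, 0, 0, 0.032, 0.03], [0, 0, 0, 0, 0, 0, 0.03], [0, 0, 0, 0, 0, 0, 0.03]]

```text
time: 6.7
position: [0.6363, 0.1055, 0.1023]
ee_rot: [-179.9, -0.2, 12.4]
contact_force: [-2.9, 2.6, 9.4]
grip_width: 0.0408
grasp_force: 15.0
```

Scaled: -0.04 m is -0.64, -0.03 m is -0.48.

Emit:
drive_effector:
  moves:
    - [[0, 0, 0, 0, 0, -0.016, 0.045], [0, 0, 0, 0, 0, 0, 0.062], [0, 0, 0, 0, 0, 0, 0.062], [0, 0, 0, 0, 0, -0.32, 0.062], [0, 0, 0, 0, 0, -0.48, 0.062], [0, 0, 0, 0, 0, -0.64, 0.062], [0, 0, 0, 0, 0, -0.64, 0.07], [0, 0, 0, 0, 0, 0, 0.075], [0, 0, 0, 0, 0, 0, 0.075]]

```text
time: 7.82
position: [0.6352, 0.1035, 0.2311]
ee_rot: [180.0, 0.0, 12.3]
contact_force: [0.1, 0.6, -0.1]
grip_width: 0.0748
grasp_force: 0.0
```

```bash
python3 -c "
from h import *
go(.52,-.265,.22)"
```

```text
turn [0.01 0.04 0.02] shift [-0.1911  0.3355  0.0111]
```

Scaled: 0.051 m is 0.816, 0.05 m is 0.8.

Emit:
drive_effector:
  moves:
    - [[0, 0, 0, -0.256, 0.48, 0, 0.075], [0, 0, 0, -0.464, 0.816, 0, 0.075], [0, 0, 0, -0.464, 0.816, 0, 0.075], [0, 0, 0, -0.464, 0.816, 0, 0.075], [0, 0, 0, -0.464, 0.816, 0, 0.075], [0, 0, 0, -0.464, 0.816, 0, 0.075], [0, 0, 0, -0.464, 0.8, 0, 0.075], [0, 0, 0, 0, 0, 0.48, 0.075], [0, 0, 0, 0, 0, 0, 0.075], [0, 0, 0, 0, 0, 0, 0.075]]

```text
time: 9.07
position: [0.5218, -0.2631, 0.2017]
ee_rot: [-179.9, 0.0, 12.4]
contact_force: [-0.0, 0.2, 0.6]
grip_width: 0.0745
grasp_force: 0.0
```

Emit:
drive_effector:
  moves:
    - [[0, 0, 0, 0, 0, 0, 0.075]]

```text
time: 9.2
position: [0.5223, -0.2633, 0.2025]
ee_rot: [180.0, -0.1, 12.4]
contact_force: [0.2, 0.6, 1.0]
grip_width: 0.075
grasp_force: 0.0
```

```bash
python3 -c "
from h import *
go(.52,-.265,.095)
cv2.imwrite('pics/t4.png',viewer.grab_frame('top')[:,:,::-1])"
```

```text
turn [ 0.02 -0.06  0.13] shift [-0.0026  0.0011  0.1075]
```

View pics/t4.png

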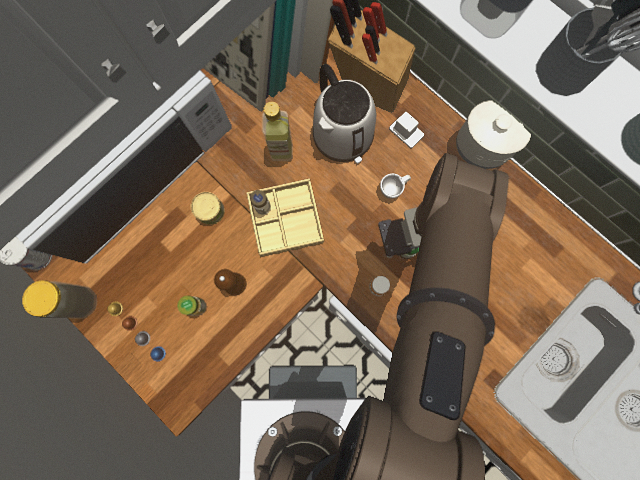

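The top view shows jar_a standing in the upper-left small bay at (259,203). The gripper is over the right green jar near (405,238), and the pots, mug and tin haven't moved. I'll descend on the green jar now.

Scaled: 0.03 m is 0.48, 0.017 m is 0.272.

Emit:
drive_effector:
  moves:
    - [[0, 0, 0, -0.032, 0.016, 0.48, 0.075], [0, 0, 0, 0, 0, 0.48, 0.075], [0, 0, 0, 0, 0, 0.48, 0.075], [0, 0, 0, 0, 0, 0.272, 0.075], [0, 0, 0, 0, 0, 0, 0.075], [0, 0, 0, 0, 0, 0, 0.075], [0, 0, 0, 0, 0, 0, 0.035], [0, 0, 0, 0, 0, 0, 0.035], [0, 0, 0, 0, 0, 0, 0.035], [0, 0, 0, 0, 0, 0, 0.035]]
  force: 15

```text
time: 10.5
position: [0.5198, -0.2655, 0.0949]
ee_rot: [180.0, -0.0, 12.3]
contact_force: [-1.1, 0.5, 0.4]
grip_width: 0.0448
grasp_force: 15.0
```

Emit:
drive_effector:
  moves:
    - [[0, 0, 0, 0, 0, -0.32, 0.035], [0, 0, 0, 0, 0, -0.64, 0.035], [0, 0, 0, 0, 0, -0.64, 0.035], [0, 0, 0, 0, 0, -0.48, 0.035], [0, 0, 0, 0, 0, 0, 0.035], [0, 0, 0, 0, 0, 0, 0.035], [0, 0, 0, 0, 0, 0, 0.035]]

```text
time: 11.38
position: [0.519, -0.2652, 0.2232]
ee_rot: [-179.9, 0.1, 12.3]
contact_force: [-0.9, 0.8, -1.4]
grip_width: 0.0451
grasp_force: 15.0
```

```bash
python3 -c "
from h import *
go(.663,.024,.225)"
```

```text
turn [-0.08  0.12  0.03] shift [ 0.2024 -0.2519 -0.0018]
```

Scaled: -0.045 m is -0.72, -0.024 m is -0.384.

Emit:
drive_effector:
  moves:
    - [[0, 0, 0, 0.32, -0.384, 0, 0.035], [0, 0, 0, 0.576, -0.72, 0, 0.035], [0, 0, 0, 0.576, -0.72, 0, 0.035], [0, 0, 0, 0.576, -0.72, 0, 0.035], [0, 0, 0, 0.576, -0.72, 0, 0.035], [0, 0, 0, 0.416, -0.512, 0, 0.035], [0, 0, 0, 0.192, -0.256, 0, 0.035], [0, 0, 0, 0, 0, 0, 0.035], [0, 0, 0, 0, 0, 0, 0.035], [0, 0, 0, 0, 0, 0, 0.035]]

```text
time: 12.62
position: [0.6628, 0.0213, 0.2249]
ee_rot: [179.9, 0.0, 12.2]
contact_force: [-0.5, 0.1, -1.3]
grip_width: 0.0449
grasp_force: 15.0
```

Emit:
drive_effector:
  moves:
    - [[0, 0, 0, 0, 0, 0, 0.035]]

```text
time: 12.75
position: [0.6631, 0.0224, 0.225]
ee_rot: [180.0, -0.0, 12.2]
contact_force: [-0.0, 0.0, -0.9]
grip_width: 0.0446
grasp_force: 15.0
```

```bash
python3 -c "
from h import *
go(.663,.024,.11)
s=viewer.grab_frame('side')[:,:,::-1]
cv2.imwrite('pics/s5.png',cv2.resize(s[170:370,180:380],None,fx=3,fy=3))"
```

```text
turn [ 0.03 -0.01 -0.07] shift [ 0.0003 -0.0016  0.115 ]
```

View pics/s5.png

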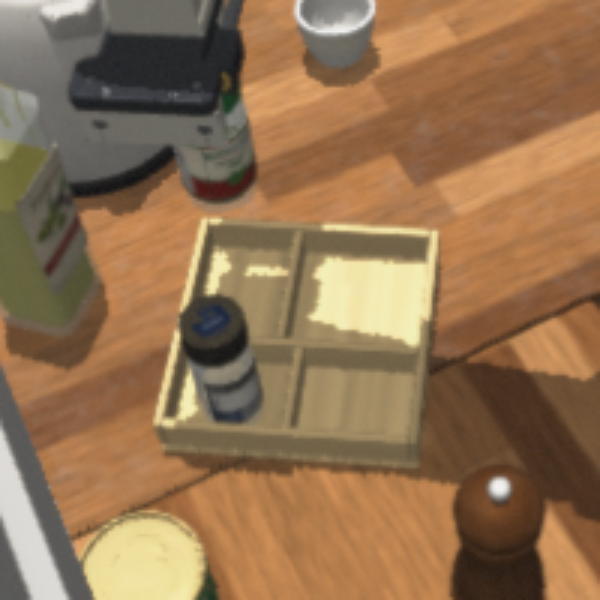

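The side view shows jar_a well centred in its bay at crop (230,390). The green jar hangs upright, with its foot at about side pixel (254.7,231.7).

Scaled: 0.03 m is 0.48, 0.02 m is 0.32.

```bash
python3 -c "
from h import *
print(atz('side',(254.7,231.7),.129))"
```

```text
[0.66231958 0.02062473 0.129     ]
```

Emit:
drive_effector:
  moves:
    - [[0, 0, 0, 0, -0.032, 0.48, 0.035], [0, 0, 0, 0, 0, 0.48, 0.035], [0, 0, 0, 0, 0, 0.48, 0.035], [0, 0, 0, 0, 0, 0.32, 0.035], [0, 0, 0, 0, 0, 0, 0.035], [0, 0, 0, 0, 0, 0, 0.035], [0, 0, 0, 0, 0, 0, 0.035]]

```text
time: 13.68
position: [0.6636, 0.0258, 0.116]
ee_rot: [180.0, -0.1, 12.3]
contact_force: [-0.4, 0.1, -1.1]
grip_width: 0.0451
grasp_force: 15.0
```

```bash
python3 -c "
from h import *
go(.663,.024,.101)"
```

```text
turn [ 0.01 -0.12  0.02] shift [-0.001   0.0016  0.015 ]
```

Scaled: 0.006 m is 0.096, 0.005 m is 0.08.

Emit:
drive_effector:
  moves:
    - [[0, 0, 0, 0, 0.016, 0.096, 0.035], [0, 0, 0, 0, 0, 0.08, 0.035], [0, 0, 0, 0, 0, 0.048, 0.035], [0, 0, 0, 0, 0, 0.032, 0.035], [0, 0, 0, 0, 0, 0, 0.035], [0, 0, 0, 0, 0, 0, 0.035]]

```text
time: 14.42
position: [0.6638, 0.0254, 0.1005]
ee_rot: [-180.0, -0.1, 12.4]
contact_force: [-3.4, 0.1, 13.0]
grip_width: 0.045
grasp_force: 15.0
```

Contact force is 13 N upward, so the jar is on the floor. I'll release, then lift, and move toward the left green jar.

Scaled: -0.04 m is -0.64, -0.03 m is -0.48.

Emit:
drive_effector:
  moves:
    - [[0, 0, 0, 0, 0, -0.016, 0.05], [0, 0, 0, 0, 0, 0, 0.064], [0, 0, 0, 0, 0, 0, 0.064], [0, 0, 0, 0, 0, -0.32, 0.064], [0, 0, 0, 0, 0, -0.48, 0.064], [0, 0, 0, 0, 0, -0.64, 0.064], [0, 0, 0, 0, 0, -0.64, 0.07], [0, 0, 0, 0, 0, 0, 0.075], [0, 0, 0, 0, 0, 0, 0.075]]

```text
time: 15.55
position: [0.6627, 0.0247, 0.2291]
ee_rot: [-180.0, 0.0, 12.3]
contact_force: [0.5, -0.4, -1.2]
grip_width: 0.0745
grasp_force: 0.0
```

```bash
python3 -c "
from h import *
go(.38,.274,.22)"
```

```text
turn [-0.    0.04  0.03] shift [-0.2231 -0.3038  0.0091]
```

Scaled: -0.046 m is -0.736, -0.034 m is -0.544.

Emit:
drive_effector:
  moves:
    - [[0, 0, 0, -0.32, -0.432, 0, 0.075], [0, 0, 0, -0.544, -0.736, 0, 0.075], [0, 0, 0, -0.544, -0.736, 0, 0.075], [0, 0, 0, -0.544, -0.736, 0, 0.075], [0, 0, 0, -0.544, -0.736, 0, 0.075], [0, 0, 0, -0.544, -0.736, 0, 0.075], [0, 0, 0, -0.528, -0.736, 0, 0.075], [0, 0, 0, 0, 0, 0, 0.075]]

```text
time: 16.55
position: [0.3765, 0.2758, 0.2288]
ee_rot: [-180.0, 0.1, 12.8]
contact_force: [0.4, -1.3, -0.3]
grip_width: 0.0749
grasp_force: 0.0
```

Emit:
drive_effector:
  moves:
    - [[0, 0, -0.0556, 0, 0, 0, 0.075], [0, 0, -0.0556, 0, 0, 0, 0.075], [0, 0, -0.0556, 0, 0, 0, 0.075], [0, 0, -0.0556, 0, 0, 0, 0.075], [0, 0, -0.0556, 0, 0, 0, 0.075], [0, 0, -0.0556, 0, 0, 0, 0.075], [0, 0, -0.0556, 0, 0, 0, 0.075], [0, 0, -0.0556, 0, 0, 0, 0.075], [0, 0, -0.0556, 0, 0, 0, 0.075], [0, 0, 0, 0, 0, 0, 0.075]]

```text
time: 17.8
position: [0.3807, 0.272, 0.2287]
ee_rot: [-179.9, 0.0, 102.2]
contact_force: [0.2, -0.7, -0.1]
grip_width: 0.0754
grasp_force: 0.0
```

Emit:
drive_effector:
  moves:
    - [[0, 0, 0, 0, 0, 0, 0.075]]

```text
time: 17.92
position: [0.3806, 0.2725, 0.2291]
ee_rot: [-179.9, 0.0, 102.1]
contact_force: [0.0, -0.2, -0.0]
grip_width: 0.0746
grasp_force: 0.0
```

```bash
python3 -c "
from h import *
go(.38,.274,.095,102.3);print(telemetry.read_state()['joint_positions'].round(0))"
```

```text
turn [-0.06  0.02 -0.24] shift [ 0.0016 -0.0003  0.1341]
[-18.  14. -29. 111.   8.  57. -39.]
```

Scaled: 0.04 m is 0.64, 0.03 m is 0.48.

Emit:
drive_effector:
  moves:
    - [[0, 0, 0, 0.024, 0, 0.48, 0.075], [0, 0, 0, 0, 0, 0.64, 0.075], [0, 0, 0, 0, 0, 0.64, 0.075], [0, 0, 0, 0, 0, 0.384, 0.075], [0, 0, 0, 0, 0, 0, 0.075], [0, 0, 0, 0, 0, 0, 0.075], [0, 0, 0, 0, 0, 0, 0.035], [0, 0, 0, 0, 0, 0, 0.035], [0, 0, 0, 0, 0, 0, 0.035], [0, 0, 0, 0, 0, 0, 0.035]]
  force: 15

```text
time: 19.18
position: [0.3803, 0.2747, 0.096]
ee_rot: [180.0, -0.0, 102.3]
contact_force: [-0.6, -0.8, 2.4]
grip_width: 0.0448
grasp_force: 15.0
```

Emit:
drive_effector:
  moves:
    - [[0, 0, 0, 0, 0, -0.32, 0.035], [0, 0, 0, 0, 0, -0.64, 0.035], [0, 0, 0, 0, 0, -0.64, 0.035], [0, 0, 0, 0, 0, -0.64, 0.035], [0, 0, 0, 0, 0, -0.64, 0.035], [0, 0, 0, 0, 0, 0, 0.035], [0, 0, 0, 0, 0, 0, 0.035], [0, 0, 0, 0, 0, 0, 0.035]]

```text
time: 20.18
position: [0.3796, 0.274, 0.2744]
ee_rot: [-179.9, 0.1, 102.3]
contact_force: [-0.1, -0.2, -1.3]
grip_width: 0.0447
grasp_force: 15.0
```

```bash
python3 -c "
from h import *
go(.559,.0855,.225,102.3)"
```

```text
turn [-0.13  0.06  0.03] shift [-0.2224  0.1351  0.0494]
```

Scaled: -0.04 m is -0.64, -0.03 m is -0.48.

Emit:
drive_effector:
  moves:
    - [[0, 0, 0, -0.32, 0.192, 0, 0.035], [0, 0, 0, -0.64, 0.384, 0, 0.035], [0, 0, 0, -0.64, 0.384, 0, 0.035], [0, 0, 0, -0.64, 0.384, 0, 0.035], [0, 0, 0, -0.64, 0.384, 0, 0.035], [0, 0, 0, -0.48, 0.304, 0, 0.035], [0, 0, 0, -0.2, 0.128, 0.32, 0.035], [0, 0, 0, 0, 0, 0.48, 0.035], [0, 0, 0, 0, 0, 0, 0.035], [0, 0, 0, 0, 0, 0, 0.035]]

```text
time: 21.42
position: [0.5591, 0.087, 0.2258]
ee_rot: [-180.0, -0.0, 102.4]
contact_force: [-0.1, 0.1, -0.3]
grip_width: 0.0448
grasp_force: 15.0
```

Emit:
drive_effector:
  moves:
    - [[0, 0, 0, 0, 0, 0, 0.035]]

```text
time: 21.55
position: [0.5598, 0.0868, 0.2267]
ee_rot: [179.9, -0.0, 102.4]
contact_force: [-0.2, -0.3, -1.8]
grip_width: 0.0447
grasp_force: 15.0
```

```bash
python3 -c "
from h import *
go(.559,.0855,.11,102.3)
s=viewer.grab_frame('side')[:,:,::-1]
cv2.imwrite('pics/s6.png',cv2.resize(s[170:370,180:380],None,fx=3,fy=3))"
```

```text
turn [ 0.09 -0.    0.08] shift [-0.0011 -0.0011  0.1167]
```

View pics/s6.png

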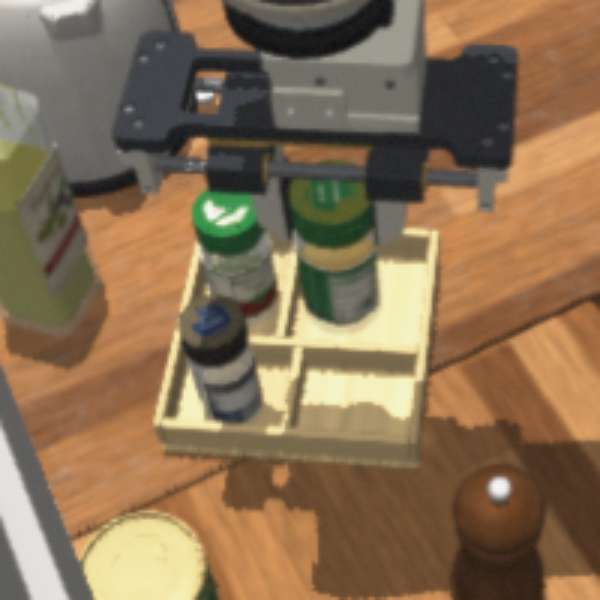

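The side view shows the first two jars upright in their bays. The third hangs upright with its foot at about side pixel (293,272), above the last small bay.

Scaled: 0.03 m is 0.48, 0.02 m is 0.32.

```bash
python3 -c "
from h import *
print(atz('side',(293.3,270.5),.131))"
```

```text
[0.56157929 0.08565849 0.131     ]
```

Emit:
drive_effector:
  moves:
    - [[0, 0, 0, -0.016, -0.016, 0.48, 0.035], [0, 0, 0, 0, 0, 0.48, 0.035], [0, 0, 0, 0, 0, 0.48, 0.035], [0, 0, 0, 0, 0, 0.32, 0.035], [0, 0, 0, 0, 0, 0, 0.035], [0, 0, 0, 0, 0, 0, 0.035], [0, 0, 0, 0, 0, 0, 0.035]]

```text
time: 22.48
position: [0.5596, 0.0851, 0.117]
ee_rot: [179.9, 0.0, 102.3]
contact_force: [0.9, 0.7, -0.4]
grip_width: 0.0449
grasp_force: 15.0
```

```bash
python3 -c "
from h import *
go(.559,.0855,.102,102.3)"
```

```text
turn [0.12 0.01 0.03] shift [ 0.0005 -0.0005  0.015 ]
```

Scaled: 0.006 m is 0.096, 0.005 m is 0.08.

Emit:
drive_effector:
  moves:
    - [[0, 0, 0, 0, 0, 0.096, 0.035], [0, 0, 0, 0, 0, 0.08, 0.035], [0, 0, 0, 0, 0, 0.048, 0.035], [0, 0, 0, 0, 0, 0.032, 0.035], [0, 0, 0, 0, 0, 0, 0.035], [0, 0, 0, 0, 0, 0, 0.035]]

```text
time: 23.22
position: [0.5595, 0.0851, 0.1011]
ee_rot: [179.9, 0.0, 102.3]
contact_force: [-3.6, -1.4, 15.5]
grip_width: 0.0445
grasp_force: 15.0
```

Scaled: -0.04 m is -0.64, -0.03 m is -0.48.

Emit:
drive_effector:
  moves:
    - [[0, 0, 0, 0, 0, -0.016, 0.05], [0, 0, 0, 0, 0, 0, 0.064], [0, 0, 0, 0, 0, 0, 0.064], [0, 0, 0, 0, 0, -0.32, 0.064], [0, 0, 0, 0, 0, -0.48, 0.064], [0, 0, 0, 0, 0, -0.64, 0.064], [0, 0, 0, 0, 0, -0.64, 0.07], [0, 0, 0, 0, 0, 0, 0.08]]

```text
time: 24.22
position: [0.5605, 0.0855, 0.2337]
ee_rot: [179.7, 0.0, 102.3]
contact_force: [-0.1, -0.3, -1.1]
grip_width: 0.0758
grasp_force: 0.0
```

Emit:
drive_effector:
  moves:
    - [[0, 0, 0.05, 0, 0, 0, 0.08], [0, 0, 0.05, 0, 0, 0, 0.08], [0, 0, 0.05, 0, 0, 0, 0.08], [0, 0, 0.05, 0, 0, 0, 0.08], [0, 0, 0.05, 0, 0, 0, 0.08], [0, 0, 0, 0, 0, 0, 0.08], [0, 0, 0, 0, 0, 0, 0.08]]

```text
time: 25.1
position: [0.5585, 0.0848, 0.2301]
ee_rot: [-180.0, 0.0, 57.5]
contact_force: [0.5, 0.1, 0.5]
grip_width: 0.0805
grasp_force: 0.0
```

```bash
python3 -c "
from h import *
go(.438,.184,.22,57.3)
cv2.imwrite('pics/t5.png',viewer.grab_frame('top')[:,:,::-1])"
```

```text
turn [-0.03  0.05  0.24] shift [ 0.0183 -0.155   0.0101]
```

Scaled: -0.045 m is -0.72, -0.03 m is -0.48.

Emit:
drive_effector:
  moves:
    - [[0, 0, 0, 0.032, -0.32, 0, 0.08], [0, 0, 0, 0.08, -0.72, 0, 0.08], [0, 0, 0, 0.08, -0.72, 0, 0.08], [0, 0, 0, 0.064, -0.48, 0, 0.08], [0, 0, 0, 0.032, -0.24, 0.16, 0.08], [0, 0, 0, 0, 0, 0.32, 0.08], [0, 0, 0, 0, 0, 0, 0.08], [0, 0, 0, 0, 0, 0, 0.08], [0, 0, 0, 0, 0, 0, 0.08]]

```text
time: 26.28
position: [0.4386, 0.1836, 0.2012]
ee_rot: [180.0, -0.0, 57.3]
contact_force: [-0.0, 0.1, 0.2]
grip_width: 0.08
grasp_force: 0.0
```

```bash
python3 -c "
from h import *
go(.438,.184,.125,57.3)
s=viewer.grab_frame('side')[:,:,::-1]
cv2.imwrite('pics/s7.png',cv2.resize(s[170:410,180:420],None,fx=2.5,fy=2.5))"
```

```text
turn [ 0.03 -0.04 -0.  ] shift [ 0.     -0.0007  0.0762]
```

View pics/s7.png

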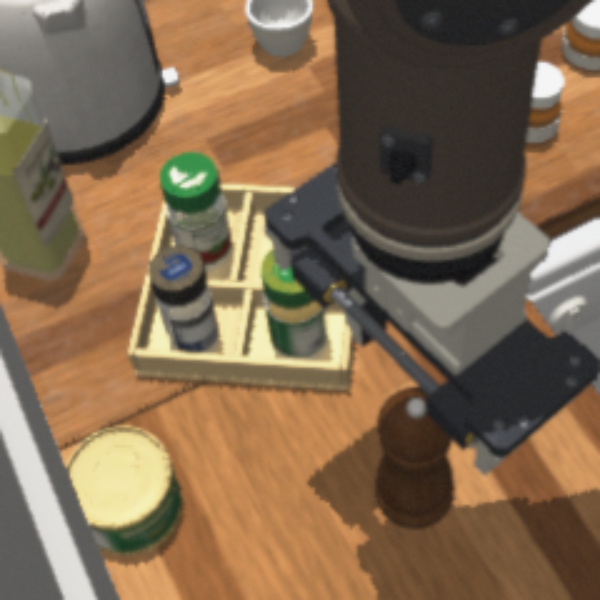

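The side view shows all three jars upright in their bays, at crop (195,210), (183,300) and (292,305). The open gripper is above the mill's knob at (416,408).

Units first: shifts go in shares of 62.5 mm and turns go in shares of 180 degrees. So 0.03 m is 0.48, 0.016 m is 0.256.

Emit:
drive_effector:
  moves:
    - [[0, 0, 0, 0, -0.0112, 0.48, 0.08], [0, 0, 0, 0, 0, 0.48, 0.08], [0, 0, 0, 0, 0, 0.256, 0.08], [0, 0, 0, 0, 0, 0, 0.08], [0, 0, 0, 0, 0, 0, 0.08], [0, 0, 0, 0, 0, 0, 0.04], [0, 0, 0, 0, 0, 0, 0.04], [0, 0, 0, 0, 0, 0, 0.04], [0, 0, 0, 0, 0, 0, 0.04]]
  force: 20

```text
time: 27.45
position: [0.4378, 0.1841, 0.1249]
ee_rot: [180.0, -0.0, 57.3]
contact_force: [0.6, 0.4, 0.8]
grip_width: 0.0477
grasp_force: 19.9
```

Emit:
drive_effector:
  moves:
    - [[0, 0, 0, 0, 0, -0.32, 0.04], [0, 0, 0, 0, 0, -0.64, 0.04], [0, 0, 0, 0, 0, -0.64, 0.04], [0, 0, 0, 0, 0, -0.64, 0.04], [0, 0, 0, 0, 0, 0, 0.04], [0, 0, 0, 0, 0, 0, 0.04], [0, 0, 0, 0, 0, 0, 0.04]]

```text
time: 28.32
position: [0.4367, 0.1836, 0.2633]
ee_rot: [-179.9, 0.1, 57.3]
contact_force: [0.0, 0.1, -2.6]
grip_width: 0.0483
grasp_force: 19.9
```

```bash
python3 -c "
from h import *
go(.583,.007,.265,57.3)"
```

```text
turn [-0.08  0.13  0.03] shift [-0.0696  0.2185 -0.0017]
```

Scaled: 0.04 m is 0.64, 0.026 m is 0.416.

Emit:
drive_effector:
  moves:
    - [[0, 0, 0, -0.096, 0.32, 0, 0.04], [0, 0, 0, -0.208, 0.64, 0, 0.04], [0, 0, 0, -0.208, 0.64, 0, 0.04], [0, 0, 0, -0.208, 0.64, 0, 0.04], [0, 0, 0, -0.192, 0.64, 0, 0.04], [0, 0, 0, -0.128, 0.416, 0, 0.04], [0, 0, 0, -0.064, 0.192, 0, 0.04], [0, 0, 0, 0, 0, 0, 0.04], [0, 0, 0, 0, 0, 0, 0.04], [0, 0, 0, 0, 0, 0, 0.04]]

```text
time: 29.58
position: [0.5832, 0.0095, 0.2649]
ee_rot: [-180.0, -0.0, 57.4]
contact_force: [-0.2, 0.5, -2.4]
grip_width: 0.0483
grasp_force: 19.9
```

Emit:
drive_effector:
  moves:
    - [[0, 0, 0, 0, 0, 0, 0.04]]

```text
time: 29.7
position: [0.5834, 0.009, 0.2649]
ee_rot: [180.0, -0.0, 57.4]
contact_force: [0.3, 0.0, -1.6]
grip_width: 0.0481
grasp_force: 19.9
```

```bash
python3 -c "
from h import *
go(.583,.007,.145,57.3)
s=viewer.grab_frame('side')[:,:,::-1]
cv2.imwrite('pics/s8.png',cv2.resize(s[170:410,180:420],None,fx=2.5,fy=2.5))"
```

```text
turn [ 0.   -0.01  0.09] shift [-0.0019  0.0007  0.1199]
```

View pics/s8.png

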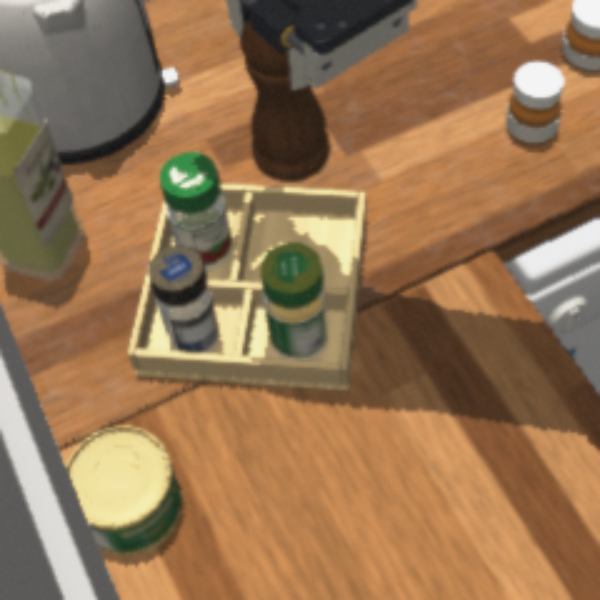

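The side view shows the mill hanging upright, its foot centred at about crop (290,151), which is side pixel (296,230). All three jars are standing, and the pot and tin are in place.

Scaled: 0.03 m is 0.48, -0.002 m is -0.032.

```bash
python3 -c "
from h import *
print(atz('side',(296,230.4),.14))"
```

```text
[0.58407126 0.00417966 0.14      ]
```

Emit:
drive_effector:
  moves:
    - [[0, 0, 0, -0.032, 0.016, 0.48, 0.04], [0, 0, 0, 0, 0, 0.48, 0.04], [0, 0, 0, 0, 0, 0.48, 0.04], [0, 0, 0, 0, 0, 0.48, 0.04], [0, 0, 0, 0, 0, 0, 0.04], [0, 0, 0, 0, 0, 0, 0.04], [0, 0, 0, 0, 0, 0, 0.04]]

```text
time: 30.62
position: [0.5844, 0.0062, 0.1463]
ee_rot: [179.9, -0.1, 57.3]
contact_force: [0.9, 0.1, -2.6]
grip_width: 0.0476
grasp_force: 19.9
```

```bash
python3 -c "
from h import *
go(.583,.007,.131,57.3)"
```

```text
turn [ 0.12 -0.08  0.03] shift [-0.0001 -0.0016  0.0153]
```

Scaled: 0.006 m is 0.096, 0.005 m is 0.08.

Emit:
drive_effector:
  moves:
    - [[0, 0, 0, 0, -0.016, 0.096, 0.04], [0, 0, 0, 0, 0, 0.08, 0.04], [0, 0, 0, 0, 0, 0.048, 0.04], [0, 0, 0, 0, 0, 0.032, 0.04], [0, 0, 0, 0, 0, 0, 0.04], [0, 0, 0, 0, 0, 0, 0.04]]

```text
time: 31.38
position: [0.5839, 0.0067, 0.1304]
ee_rot: [179.9, -0.1, 57.3]
contact_force: [-2.9, -1.0, 12.1]
grip_width: 0.0479
grasp_force: 20.0
```

The mill is on the floor at 12 N. I'll release it and lift clear.

Emit:
drive_effector:
  moves:
    - [[0, 0, 0, 0, 0, -0.016, 0.052], [0, 0, 0, 0, 0, 0, 0.068], [0, 0, 0, 0, 0, 0, 0.068], [0, 0, 0, 0, 0, -0.32, 0.068], [0, 0, 0, 0, 0, -0.48, 0.068], [0, 0, 0, 0, 0, -0.64, 0.068], [0, 0, 0, 0, 0, -0.64, 0.068], [0, 0, 0, 0, 0, -0.32, 0.068]]

```text
time: 32.38
position: [0.5833, 0.0067, 0.2819]
ee_rot: [179.9, -0.1, 57.3]
contact_force: [0.0, -0.5, 0.2]
grip_width: 0.0678
grasp_force: 0.0
```

Emit:
drive_effector:
  moves:
    - [[0, 0, 0, -0.8, 0, 0, 0.068], [0, 0, 0, -0.8, 0, 0, 0.068], [0, 0, 0, -0.8, 0, 0, 0.068], [0, 0, 0, -0.8, 0, 0, 0.068], [0, 0, 0, 0, 0, 0, 0.068], [0, 0, 0, 0, 0, 0, 0.068], [0, 0, 0, 0, 0, 0, 0.068], [0, 0, 0, 0, 0, 0, 0.068]]

```text
time: 33.38
position: [0.4751, -0.1608, 0.2796]
ee_rot: [-180.0, -0.0, 57.4]
contact_force: [-0.2, -0.4, 0.1]
grip_width: 0.068
grasp_force: 0.0
```

```bash
python3 -c "
from h import *
cv2.imwrite('pics/t6.png',viewer.grab_frame('top')[:,:,::-1])
a=viewer.grab_frame('side')[:,:,::-1];b=cv2.imread('pics/t6.png')
c=np.hstack([cv2.resize(a[110:350,200:440],(400,400)),cv2.resize(b[150:330,190:450],(400,277)).copy() if 0 else cv2.resize(b[150:410,190:450],(400,400))]);cv2.imwrite('pics/f.png',c)"
```

```text
(no output)
```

View pics/f.png

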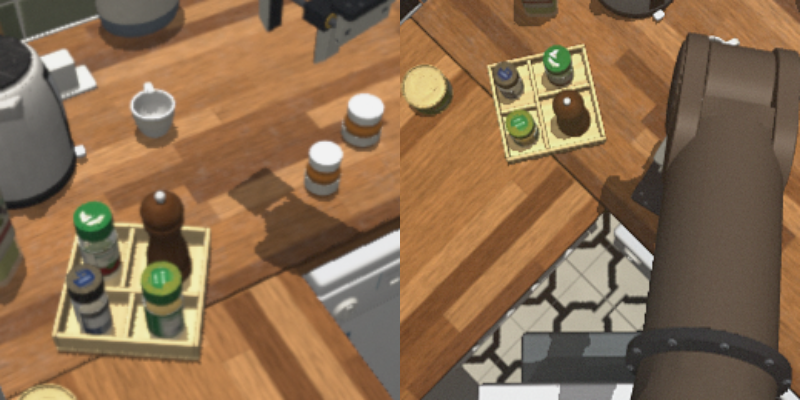

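The final views show all three jars and the mill upright in their bays. The pots, mug and tin are where they were, and the gripper is clear at rest.

```bash
python3 -c "
from station import bot, viewer, telemetry, job
print(job.close_job())"
```

```text
the job is handed in; nothing more can be done
None
```

The job is handed in: the three spice jars stand upright in the three small bays and the mill, placed last, stands upright in the big square bay; the pots, mug and tin look unmoved in the final pictures, though no verdict came back from the judge.

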